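# Pry the hood off the forge blower's switch box and reset its breaker

## Task

The forge blower has tripped. Lever the snap-fit hood off its switch box with the flat pry bar in the hood's notch (keep the gripper off the hood until it has popped up), put the hood down on the bench, and flip the reset lever that was under it over to its far stop. Finish with the bar and the hood both lying on the bench clear of the box, and leave the round-shanked drift, the hammer, the tin and the steel block where they are.

Things in the scene. Friction and masses are not known exactly. Their poses are not given: they have to be found in the camera images.
- box: Grey metal switch box, fixed. Origin on the bench under the seated hood's centre; x from its front (bare sill) to its back, y left, z up. x -71 to +51 mm, y +-35; 4 mm foot plate to y +-55. Flat deck at z 80. The hood covers x -45 to +45; in front of it 26 mm of deck (the sill) is bare. Under the hood a 6 mm high plinth fills x -28 to +41, y +-27. A 6 mm ridge behind the hood stops it sliding back.
- sill (a point): Middle of the box's front top edge (box x -71, y 0, z 80 mm), the edge to lever over. With the blade pushed about 10 mm inside the notch, tipping the bar nose-up by some 25 degrees (0.45 rad) about this edge pops the hood. Axes as the box's.
- hood: Black plastic snap-fit hood, an upside-down tray 90 (x) x 62 (y) x 40 mm high, walls 3 mm, about 150 g, three low ribs on top. Origin at the centre of its open underside, axes as the box's. Starts snapped home on the deck. Once pried, its front springs up and stays about 10 mm high on the catches, rear edge on the deck; it then lifts off freely.
- hood_notch (a point): Notch in the lower edge of the hood's front wall, 30 mm wide, 8 mm high above the deck, wall 3 mm thick. The point is in the middle of its width, at the level of the hood's underside (hood x -43.5 mm).
- bar: Flat pry bar, about 150 g, lying on its handle. Wooden handle x -70 to +30 mm, 24 wide (y), z 0 to 22; flat steel blade x +30 to +125, 16 wide, z 9 to 13 (4 thick). Origin on the handle's underside, 30 mm behind its front end; x points along the bar to the blade, z up.
- bar_grip (a point): Point on the handle's axis above the bar's origin (z 11 mm), near the centre of mass; good place to grip across the 24 mm width.
- bar_tip (a point): Middle of the blade's end (x 125, z 11 mm of the bar).
- drift: Lookalike, not wanted: the same wooden handle and frame as the bar's, but a round pointed shank of 10 mm diameter (too thick for the notch) instead of the flat blade. Lies beside the bar, on either side.
- toggle (a joint): Steel reset lever under the hood, 27 mm long, 14 wide, 8-10 thick; hinge along box y at box x 20, z 86 mm. Radians: 0 upright, negative leans to the front sill, positive to the back. Starts at the front stop (-0.6); the far stop is +0.6. An over-centre spring drives it to either stop: about 4 N at the tip to move it, past upright it snaps over by itself.
- toggle_tip (a point): Tip of the reset lever (27 mm from its hinge).
- hammer: Loose hammer on the left of the bench, handle 260 mm long, head 100 mm across; origin on the bench under its middle; to be left alone.
- oil_tin: Upright round metal tin 60 mm in diameter, 130 mm high, origin under it; to be left alone.
- offcut: Loose dark steel block 90 x 40 x 30 mm, origin under its centre; to be left alone.
- catches (a point): On the deck midway between two sprung steel catches (box x -37, y 0, z 80 mm). They stand at y +-18 to +-28 mm, 15 mm high, 9 mm long, and grip the hood's side walls from inside, near its front; none at the back. Raising the hood's front edge by about 5 to 6 mm (about 20 N at the notch) makes them let go.
Mind the look-alikes: they are no part of the job. Leave any blue or green look-alike of the hood alone.

How it is judged:
By the outcome, as a careful person would: the job done as asked, in the order asked, and still so for the second after the job is handed in, with the robot touching nothing.
It also fails if it takes over 64 s, if anything falls off the work surface, if the arm or the gripper's body presses on something with over 40 N, if the wrist force passes 120 N, or if a joint passes its speed limit or range.

## Robot

A 6-joint arm with a two-finger parallel gripper is mounted at the origin on the work surface. World frame = base frame: x ahead of the robot, y to its left, z up, the work surface at z = 0. Lengths are in m, angles in rad, forces in N, time in s.
With the tool pointing down it reaches from about 0.4 to 0.825 m from the base axis. Payload 7 kg.
Tool frame: the origin (TCP) lies at the very end of the fingers, on their centre line; the grasp point (between the pads) lies 19 mm behind it; z points along the fingers, y is the direction in which the jaws open and shut (so a half turn about z gives the same grasp; the last joint's range is limited). The gripper opens to 88 mm and grips with 3 to 60 N. Pads are 19 mm wide; open, the fingers measure 130 mm over their backs; the gripper's body (78 mm by 193 mm) begins 47 mm behind the grasp point.
Start: joints at [-1.049, 0.359, 0.012, 0, -1.224, -0.288], TCP at [0.156, -0.657, 0.227] pointing down, gripper open.
Joint ranges: [-3.07, 3.07], [-1.43, 2.12], [-1.02, 1.25], [-3.03, 1.67], [-3.05, -0], [-3.03, 3.03]. Speed limits (rad/s): [2.39, 2.39, 3.01, 3.14, 3.14, 3.14].

## Interface

Orientations are given as [roll, pitch, yaw] about the fixed x, y, z axes, in that order (R = Rz(yaw) Ry(pitch) Rx(roll)).
In Python, from station import arm gives the robot as it stands.
- The arm moves only by the shell command python3 -m inch 'ROWS' [FORCE]. ROWS is text: rows parted by semicolons, each of 7 numbers parted by spaces: the closure, from 0 (fully open) to 1 (shut), then the shift along the tool's x, y, z each as a share of 300 mm, from -1 to 1, then the turn, a rotation vector about the tool's x, y, z each as a share of 60 degrees, from -1 to 1. In form: grip tx ty tz rx ry rz; .... A call has 1 to 12 rows; each row is the pose to reach, as a shift and turn from the pose commanded when the call began, along the tool's axes at that moment; what a row does not reach only later rows make up. A row lasts 1/10 s, in which the tool goes at most 50 mm and 8.59 degrees, less where a joint would pass 70% of its speed; a pose out of reach is approached as far as the arm can. A call with a number of a shift or a turn outside -1 to 1 is refused whole. A call with a gripper value outside its range is refused whole. The fingers move at their own pace and stop on an object; FORCE is the grip in N (left out, the last holds). Time passes only in rows, so rows that repeat a pose let the fingers close. It gives the time, the measured TCP pose, the force and the opening at its end, in the units of the state.
- arm.get_state(): the state, without advancing time (a new reading comes with each control period).
- arm.grab_frame(name): name is "scene" or "top"; returns a dict with "img" (420x560x3 uint8, red, green, blue), "range_z" (420x560 float32, m along the optical axis (not along the pixel's ray), 0 where there is no reading), "fx", "fy", "cx", "cy" (pixels), "extrinsics" (4x4, takes a point from world to camera coordinates). Camera axes: x right, y up, looking along -z (the intrinsics and any distortion apply to the point x, -y, -z); pixel columns grow to the right and rows downward; lengths in m; the calibration is good to about 2 mm. A picture is of the moment at which its call begins.
- arm.job_done(): hands the job in, once; it reports no verdict.
The state is a dict: "t": time; "q": joint angles; "qd": joint speeds; "joint_efforts": joint torques, N m; "eef_pos": TCP position; "ee_rot": TCP orientation; "force": force on the tool from outside, world axes, zero at the start; "moment": the same for the moment, N m; "width": finger opening in m.
Only numpy, scipy, OpenCV 4.12 (cv2) and the standard library are available. Lean on these libraries where they do the work, as an engineer would, in place of code of your own. Each camera call takes 0.05 s, during which the arm holds its last target.

## Working session

There is one attempt and no reset: what is moved stays moved. The work goes in short steps, Python scripts to look and compute and a shell command to move; the robot and the scene stay as the last step left them, time stands still between calls to the robot, and variables do not carry over. Pictures are saved under pics/ and viewed, and the job is handed in when it is done.

```bash
ls; mkdir -p pics; python3 - <<'E'
from station import arm
import cv2,numpy as np
for n in("scene","top"):
    f=arm.grab_frame(n); cv2.imwrite(f"pics/{n}0.png",f["img"][:,:,::-1]); np.savez(f"/tmp/{n}0.npz",**f)
    print(n,f["fx"],f["fy"],f["cx"],f["cy"],np.round(f["extrinsics"],3).tolist(),f.keys())
s=arm.get_state();print({k:np.round(v,3) for k,v in s.items()})
E
```

```text
pics
scene 421.3580172576799 421.3580172576799 271.18738485608867 210.81479886400797 [[-0.369, 0.929, -0.006, 0.193], [-0.689, -0.27, 0.672, 0.346], [0.623, 0.252, 0.74, -1.475], [0.0, 0.0, 0.0, 1.0]] dict_keys(['img', 'range_z', 'fx', 'fy', 'cx', 'cy', 'extrinsics'])
top 421.61201949296645 421.61201949296645 280.4311852794576 208.99090643085444 [[-0.009, -1.0, 0.009, 0.017], [0.985, -0.007, 0.171, -0.601], [-0.171, 0.011, 0.985, -1.245], [0.0, 0.0, 0.0, 1.0]] dict_keys(['img', 'range_z', 'fx', 'fy', 'cx', 'cy', 'extrinsics'])
{'t': np.float64(0.1), 'q': array([-1.049,  0.359,  0.011, -0.   , -1.224, -0.288]), 'qd': array([-0.001,  0.001,  0.002,  0.002, -0.   ,  0.   ]), 'joint_efforts': array([-2.0000e-03, -5.8416e+01,  2.9376e+01,  7.0160e+00,  1.0000e-02,
       -0.0000e+00]), 'eef_pos': array([ 0.156, -0.656,  0.226]), 'ee_rot': array([ 3.14 , -0.   , -2.908]), 'force': array([ 0.018,  0.624, -0.31 ]), 'moment': array([-0.027,  0.011, -0.005]), 'width': np.float64(0.088)}
```

View pics/scene0.png

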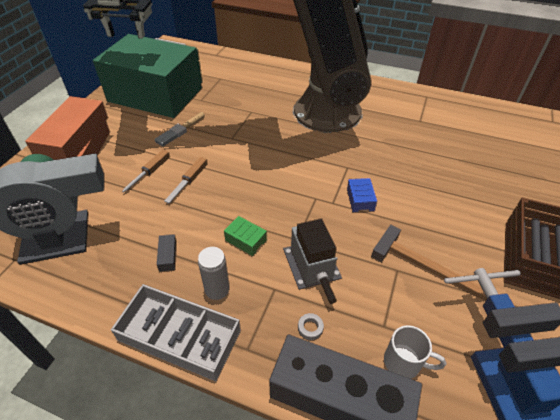

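View pics/top0.png

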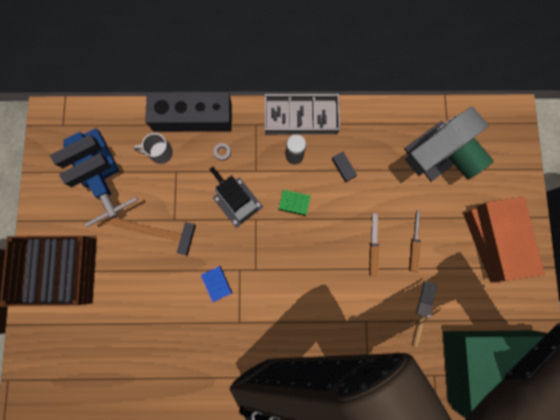

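```bash
python3 - <<'E'
import cv2,numpy as np
a=cv2.imread("pics/scene0.png");b=cv2.imread("pics/top0.png")
A=cv2.resize(a[140:215,110:220],(800,545),interpolation=2);B=cv2.resize(b[200:350,350:450],(400,600),interpolation=2)
cv2.imwrite("pics/c1.png",A);
C=cv2.resize(b[155:235,195:325],(780,480),interpolation=2)
D=cv2.resize(a[205:310,270:350],(400,525),interpolation=2)
E=np.zeros((600,800,3),np.uint8);E[:600,:400]=B;E[:525,400:]=D
cv2.imwrite("pics/c2.png",E);cv2.imwrite("pics/c3.png",C)
E
```

```text
(no output)
```

View pics/c1.png

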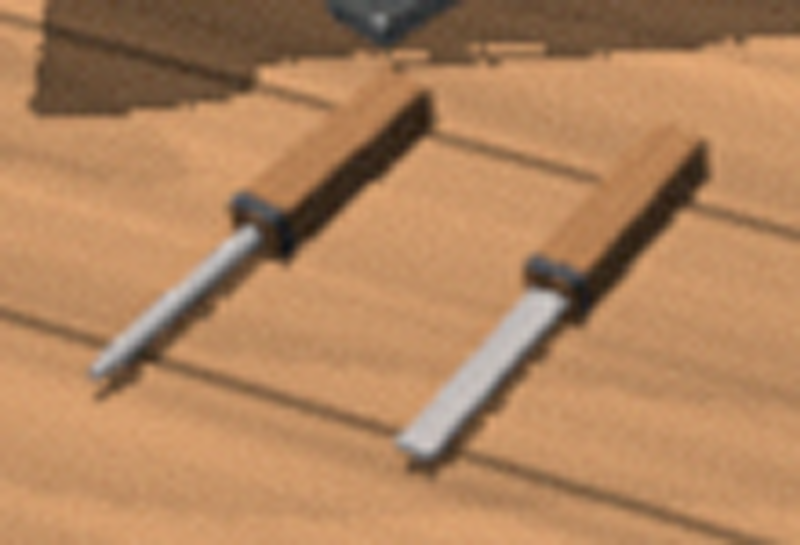

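View pics/c2.png

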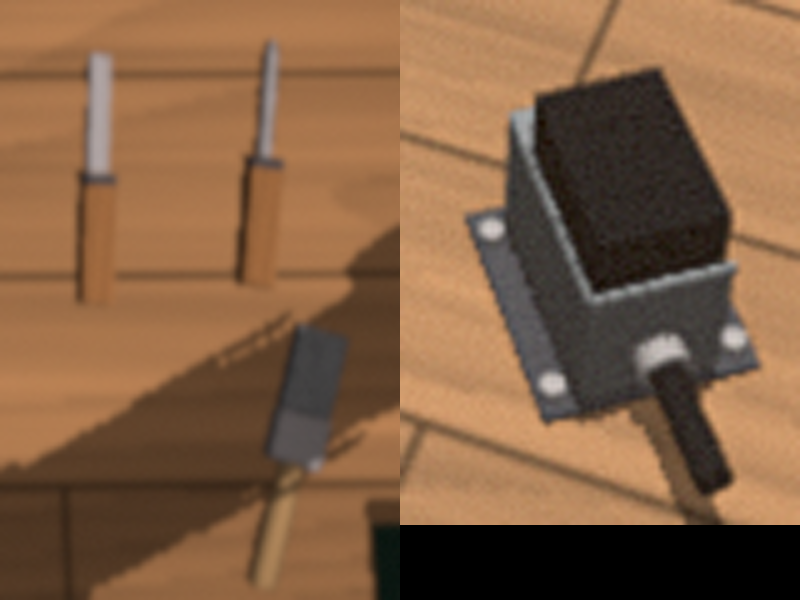

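View pics/c3.png

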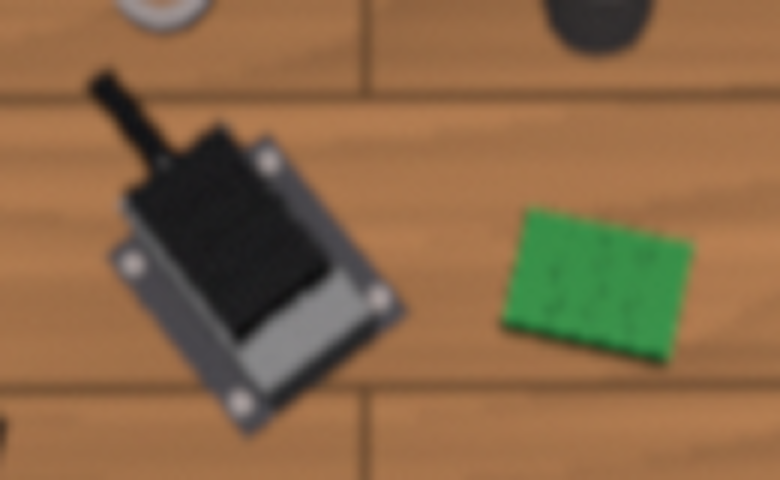

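Top view. Possible bars: the flat-bladed tool at (375,245), the round-shanked tool at (416,240), which is the drift, and the brush at (425,315). The crop shows a wide flat blade on the tool at (375,245), so that is the bar. Possible hoods: black on the box at (235,193), blue at (217,284), green at (294,203). I choose the black one. The bare sill faces lower right, about (245,212).

```bash
cat > h.py <<'E'
import numpy as np,cv2
def cloud(f):
    z=np.array(f["range_z"],float);v,u=np.indices(z.shape)
    pc=np.stack([(u-f["cx"])/f["fx"]*z,-(v-f["cy"])/f["fy"]*z,-z],-1)
    T=np.array(f["extrinsics"]);return (pc-T[:3,3])@T[:3,:3],z>0
def ray(f,u,v,h):
    T=np.array(f["extrinsics"]);d=np.array([(u-f["cx"])/f["fx"],-(v-f["cy"])/f["fy"],-1])
    o=-T[:3,:3].T@T[:3,3];d=T[:3,:3].T@d;return o+d*(h-o[2])/d[2]
def proj(f,P):
    T=np.array(f["extrinsics"]);p=T[:3,:3]@np.array(P)+T[:3,3]
    return f["fx"]*p[0]/-p[2]+f["cx"],f["fy"]*-p[1]/-p[2]+f["cy"]
def rect(P):
    r=cv2.minAreaRect((P[:,:2]*1000).astype(np.float32));return np.round(r[0],1),np.round(r[1],1),round(r[2],1),np.round(cv2.boxPoints(r),1).tolist()
E
python3 - <<'E'
from h import *
for n,boxes in(("top",{"box":(195,155,270,230),"bar":(360,205,390,280)}),("scene",{"box":(275,210,345,300),"bar":(160,150,212,208)})):
    f=dict(np.load(f"/tmp/{n}0.npz"));P,ok=cloud(f);im=f["img"]
    hsv=cv2.cvtColor(im,cv2.COLOR_RGB2HSV)
    for k,(a,b,c,d) in boxes.items():
        Q=P[b:d,a:c].reshape(-1,3);h=hsv[b:d,a:c].reshape(-1,3);o=ok[b:d,a:c].ravel()
        print(n,k,"z hist",np.histogram(Q[o,2],bins=np.arange(-.01,.14,.01))[0])
        if k=="box":
            m=o&(Q[:,2]>.113);print("hoodtop",rect(Q[m]),np.median(Q[m,2]))
            m=o&(Q[:,2]>.07)&(Q[:,2]<.09);print("deck",rect(Q[m]),np.median(Q[m,2]))
            m=o&(Q[:,2]>.07);print("deck+hood",rect(Q[m]))
        else:
            m=o&(Q[:,2]>.016);print("handle",rect(Q[m]),np.median(Q[m,2]))
            m=o&(Q[:,2]>.007);print("all",rect(Q[m]))
E
```

```text
top box z hist [1542 2833   82   25   40   95   14   17  118  157   20   16  233  420
    0]
hoodtop (array([641.2, 154. ]), array([91.9, 61.9]), 37.6, [[585.9000244140625, 150.5], [623.5999755859375, 101.5], [696.4000244140625, 157.60000610351562], [658.7000122070312, 206.60000610351562]]) 0.12090462951978687
deck (array([633.3, 147.7]), array([121.9,  69.9]), 37.8, [[563.7000122070312, 137.89999389648438], [606.5, 82.69999694824219], [702.9000244140625, 157.39999389648438], [660.0, 212.6999969482422]]) 0.08055366383796576
deck+hood (array([633.3, 147.7]), array([121.9,  69.9]), 37.8, [[563.7000122070312, 137.89999389648438], [606.5, 82.69999694824219], [702.9000244140625, 157.39999389648438], [660.0, 212.6999969482422]])
top bar z hist [ 662 1156  201  228    0    0    0    0    0    0    0    0    0    0
    0]
handle (array([ 496.8, -279.3]), array([ 25.4, 191.3]), 86.9, [[400.6000061035156, -286.8999938964844], [591.7000122070312, -297.20001220703125], [593.0, -271.79998779296875], [402.0, -261.5]]) 0.02240880603075396
all (array([ 502.5, -285.4]), array([ 88.8, 225.2]), 85.1, [
[... 761 characters left out ...]
560.0, 140.1999969482422], [603.4000244140625, 84.0999984741211], [701.0999755859375, 159.8000030517578], [657.5999755859375, 215.89999389648438]])
scene bar z hist [ 319 2165  254  266    0    0    0    0    0    0    0    0    0    0
    0]
handle (array([ 486.9, -335.6]), array([147.5, 188.4]), 88.4, [[390.70001220703125, -406.70001220703125], [579.0, -412.0], [583.2000122070312, -264.6000061035156], [394.79998779296875, -259.20001220703125]]) 0.023193973185520154
all (array([ 465.2, -295.9]), array([219.5, 140.8]), 37.0, [[335.1000061035156, -305.70001220703125], [419.70001220703125, -418.20001220703125], [595.2000122070312, -286.20001220703125], [510.6000061035156, -173.6999969482422]])
```

```bash
python3 - <<'E'
from h import *
for n,(a,b,c,d) in(("top",(360,205,390,282)),("scene",(160,150,212,208))):
    f=dict(np.load(f"/tmp/{n}0.npz"));P,ok=cloud(f);im=f["img"]
    hsv=cv2.cvtColor(im,cv2.COLOR_RGB2HSV)
    Q=P[b:d,a:c].reshape(-1,3);h=hsv[b:d,a:c].reshape(-1,3).astype(int);o=ok[b:d,a:c].ravel()
    m=(o&(Q[:,2]>.0195)).reshape(d-b,c-a).astype(np.uint8)
    nn,l,st,ce=cv2.connectedComponentsWithStats(m);i=1+np.argmax(st[1:,4]);M=(l==i).ravel()
    print(n,"handle",rect(Q[M]),M.sum())
    m=((h[:,1]<70)&(h[:,2]>110)).reshape(d-b,c-a).astype(np.uint8)
    nn,l,st,ce=cv2.connectedComponentsWithStats(m);i=1+np.argmax(st[1:,4]);vv,uu=np.where(l==i)
    R=np.array([ray(f,u+a,v+b,.013) for u,v in zip(uu,vv)]);print("blade",rect(R),len(R))
E
```

```text
top handle (array([ 449.5, -276.5]), array([24.9, 96.4]), 86.9, [[400.70001220703125, -286.3999938964844], [496.8999938964844, -291.6000061035156], [498.29998779296875, -266.70001220703125], [402.0, -261.5]]) 234
blade (array([ 545.4, -284.2]), array([15.9, 95.5]), 87.4, [[497.29998779296875, -290.0], [592.7000122070312, -294.3999938964844], [593.4000244140625, -278.5], [498.0, -274.1000061035156]]) 163
scene handle (array([ 445.1, -274.6]), array([ 26.6, 101.3]), 86.7, [[393.79998779296875, -284.8999938964844], [494.8999938964844, -290.79998779296875], [496.5, -264.20001220703125], [395.29998779296875, -258.3999938964844]]) 212
blade (array([ 542.1, -283.2]), array([17.8, 97. ]), 86.1, [[493.1000061035156, -288.79998779296875], [589.7999877929688, -295.3999938964844], [591.0, -277.6000061035156], [494.29998779296875, -271.1000061035156]]) 154
```

```bash
cat >> h.py <<'E'
from scipy.spatial.transform import Rotation as Ro
def B(x,y,z): # box mm -> world
    a=np.deg2rad(37.8);return np.array([.6397+(x*np.cos(a)-y*np.sin(a))/1e3,.155+(x*np.sin(a)+y*np.cos(a))/1e3,z/1e3])
def plan(p,rot,s):
    R0=Ro.from_euler('xyz',s["ee_rot"]);d=R0.inv().apply(np.array(p)-s["eef_pos"])/.3
    r=(R0.inv()*(rot if not isinstance(rot,(list,tuple)) else Ro.from_euler('xyz',rot))).as_rotvec()/np.deg2rad(60)
    return np.round(d,3),np.round(r,3)
D=np.deg2rad
E
python3 - <<'E'
from h import *
from station import arm
P=[];C=[]
for n in("scene","top"):
    f=dict(np.load(f"/tmp/{n}0.npz"));p,ok=cloud(f);P.append(p[ok])
    if n=="top":
        for nm,uv in dict(blue=(217,284),green=(294,203),tin=(296,145),off=(344,166),hammer=(186,240),drift=(416,250)).items():print(nm,ray(f,*uv,.03).round(3))
P=np.vstack(P)
a=np.array([.156,-.657]);b=np.array([.467,-.278]);d=(b-a);L=np.linalg.norm(d);d/=L
for t in np.arange(-.05,.5,.05):
    c=a+d*t;m=np.linalg.norm(P[:,:2]-c,axis=1)<.12;q=P[m];q=q[q[:,2]<.2];print(round(t,2),c.round(2),np.percentile(q[:,2],98).round(3) if len(q) else None)
print(plan([.4668,-.2777,.15],[np.pi,0,D(176.3)],arm.get_state()))
E
```

```text
blue [0.376 0.206 0.03 ]
green [ 0.624 -0.031  0.03 ]
tin [ 0.813 -0.04   0.03 ]
off [ 0.743 -0.192  0.03 ]
hammer [0.51  0.304 0.03 ]
drift [ 0.474 -0.405  0.03 ]
-0.05 [ 0.12 -0.7 ] 0.165
0.0 [ 0.16 -0.66] 0.165
0.05 [ 0.19 -0.62] 0.165
0.1 [ 0.22 -0.58] 0.165
0.15 [ 0.25 -0.54] 0.164
0.2 [ 0.28 -0.5 ] 0.164
0.25 [ 0.31 -0.46] 0.161
0.3 [ 0.35 -0.43] 0.024
0.35 [ 0.38 -0.39] 0.025
0.4 [ 0.41 -0.35] 0.025
0.45 [ 0.44 -0.31] 0.025
(array([-1.299,  0.987,  0.254]), array([ 0.001, -0.   ,  0.285]))
```

```bash
python3 -m inch '0 -0.9 0.68 0 0 0 0.2; 0 -0.9 0.68 0 0 0 0.2; 0 -0.9 0.68 0 0 0 0.2; 0 -0.9 0.68 0 0 0 0.2; 0 -0.9 0.68 0 0 0 0.2; 0 -0.9 0.68 0 0 0 0.2; 0 -0.9 0.68 0 0 0 0.2; 0 -0.9 0.68 0 0 0 0.2; 0 -0.9 0.68 0 0 0 0.2; 0 -0.9 0.68 0 0 0 0.2'; python3 - <<'E'
from h import *
from station import arm
s=arm.get_state();print(s["t"],s["q"].round(3),s["ee_rot"].round(3),plan([.4668,-.2777,.06],[np.pi,0,D(176.3)],s))
E
```

```text
t: 1.1
eef_pos: [0.3713, -0.3959, 0.2264]
ee_rot: [3.141, -0.0, -3.117]
force: [0.6, 0.3, 0.3]
width: 0.0878
1.1 [-0.456  0.142 -0.28   0.    -1.149 -1.09 ] [ 3.141 -0.    -3.117] (array([-0.328,  0.386,  0.554]), array([ 0.   , -0.   ,  0.085]))
```

```bash
python3 -m inch '0 -0.328 0.386 0.55 0 0 0.085; 0 -0.328 0.386 0.55 0 0 0.085; 0 -0.328 0.386 0.55 0 0 0.085; 0 -0.328 0.386 0.55 0 0 0.085; 0 -0.328 0.386 0.55 0 0 0.085; 0 -0.328 0.386 0.55 0 0 0.085; 0 -0.328 0.386 0.55 0 0 0.085'; python3 - <<'E'
from h import *
from station import arm
s=arm.get_state();print(s["t"],s["q"].round(3),s["ee_rot"].round(3),plan([.4668,-.2777,.0025],[np.pi,0,D(176.3)],s))
f=arm.grab_frame("scene");cv2.imwrite("pics/s1.png",cv2.resize(f["img"][120:230,90:240,::-1],(750,550)))
E
```

```text
t: 1.8
eef_pos: [0.4668, -0.2784, 0.0613]
ee_rot: [-3.141, -0.001, 3.076]
force: [0.0, -0.9, 0.1]
width: 0.0878
1.8 [-0.177  0.313 -0.485  0.    -0.774 -1.459] [-3.141e+00 -1.000e-03  3.076e+00] (array([-0.   ,  0.002,  0.196]), array([-0.   , -0.001, -0.001]))
```

View pics/s1.png

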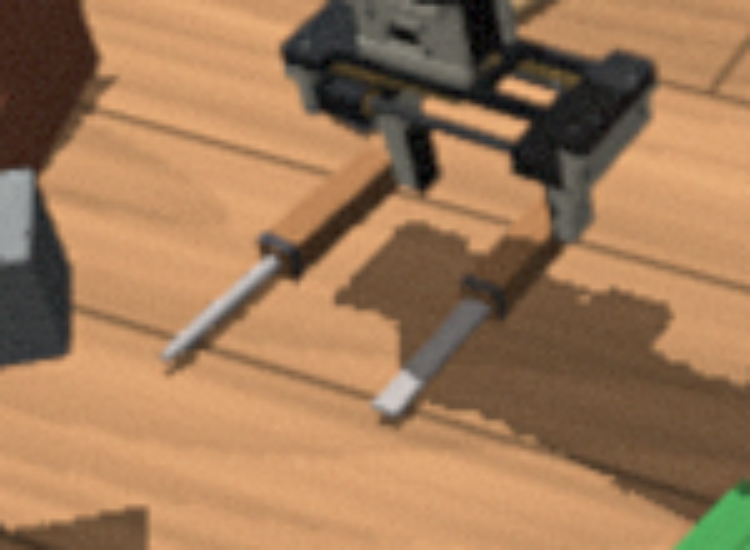

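```bash
python3 -m inch '0 0 0.002 0.1 0 0 0; 0 0 0.002 0.195 0 0 0; 0 0 0.002 0.195 0 0 0; 1 0 0.002 0.195 0 0 0; 1 0 0.002 0.195 0 0 0; 1 0 0.002 0.195 0 0 0; 1 0 0.002 0.195 0 0 0; 1 0 0.002 0.195 0 0 0; 1 0 0.002 0.195 0 0 0; 1 0 0.002 0.195 0 0 0' 60; python3 -c "
from h import *
from station import arm
s=arm.get_state();print(s['t'],s['q'].round(3),s['force'].round(1),s['width'],s['eef_pos'])"
```

```text
t: 2.85
eef_pos: [0.4674, -0.2768, 0.0031]
ee_rot: [-3.142, -0.0, 3.077]
force: [-0.6, 0.7, 0.3]
width: 0.0371
2.85 [-0.174  0.396 -0.537  0.    -0.637 -1.461] [-0.6  0.7  0.3] 0.03707606997735459 [ 0.46735285 -0.27680937  0.00313272]
```

Still closing, so I wait, then lift.

```bash
python3 -m inch '1 0 0 0 0 0 0; 1 0 0 0 0 0 0; 1 0 0 0 0 0 0; 1 0 0 0 0 0 0;1 0 0 0 0 0 0;1 0 0 -0.15 0 0 0;1 0 0 -0.3 0 0 0;1 0 0 -0.5 0 0 0;1 0 0 -0.5 0 0 0;1 0 0 -0.5 0 0 0' 60; python3 - <<'E'
from h import *
from station import arm
s=arm.get_state();print(s["t"],s["q"].round(3),s["force"].round(1),s["width"],s["eef_pos"])
f=arm.grab_frame("scene");cv2.imwrite("pics/s2.png",cv2.resize(f["img"][100:230,90:240,::-1],(692,600)));np.savez("/tmp/s2.npz",**f)
f=arm.grab_frame("top");cv2.imwrite("pics/t2.png",cv2.resize(f["img"][150:300,330:450,::-1],(480,600)));np.savez("/tmp/t2.npz",**f)
E
```

```text
t: 3.85
eef_pos: [0.4685, -0.277, 0.1552]
ee_rot: [-3.141, 0.005, 3.077]
force: [0.4, 0.3, -2.4]
width: 0.0234
3.85 [-0.174  0.201 -0.381 -0.    -0.984 -1.461] [ 0.4  0.3 -2.4] 0.023392964880229457 [ 0.46846792 -0.27703495  0.15521528]
```

View pics/s2.png

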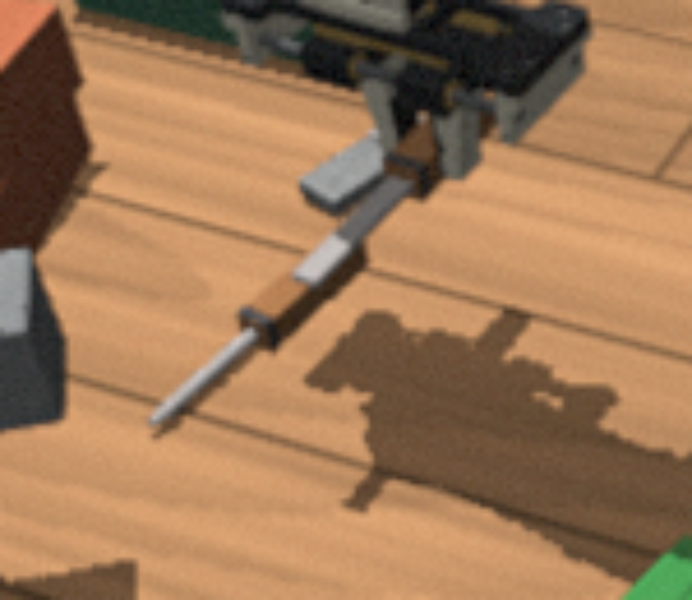

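View pics/t2.png

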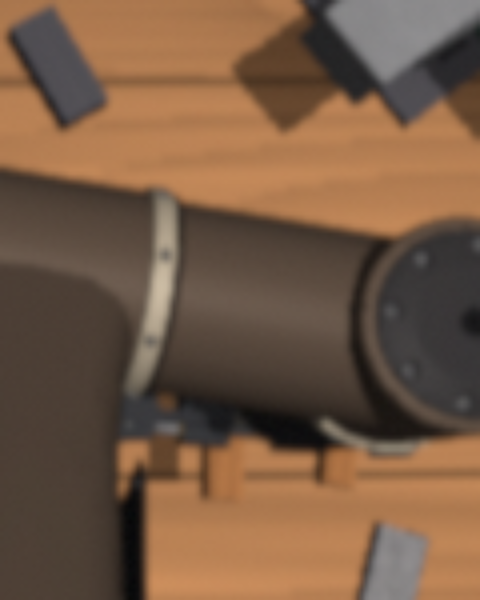

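```bash
python3 - <<'E'
from h import *
from station import arm
s=arm.get_state();print(plan(B(-215,0,140),[np.pi,0,D(37.8-180)],s))
E
```

```text
(array([0.054, 0.997, 0.04 ]), array([ 0.001, -0.001, -0.692]))
```

```bash
python3 -m inch '1 0.054 0.997 0.04 0 0 -0.692; 1 0.054 0.997 0.04 0 0 -0.692; 1 0.054 0.997 0.04 0 0 -0.692; 1 0.054 0.997 0.04 0 0 -0.692; 1 0.054 0.997 0.04 0 0 -0.692; 1 0.054 0.997 0.04 0 0 -0.692; 1 0.054 0.997 0.04 0 0 -0.692; 1 0.054 0.997 0.04 0 0 -0.692; 1 0.054 0.997 0.04 0 0 -0.692; 1 0.054 0.997 0.04 0 0 -0.692'; python3 - <<'E'
from h import *
from station import arm
s=arm.get_state();print(s["t"],s["q"].round(3),s["force"].round(1),s["width"],s["eef_pos"],s["ee_rot"])
print(plan(B(-210,0,77),[np.pi,0,D(37.8-180)],s))
for n in ("scene","top"):
    f=arm.grab_frame(n);np.savez(f"/tmp/{n}3.npz",**f)
    c=f["img"][150:320,210:370] if n=="scene" else f["img"][130:300,150:330]
    cv2.imwrite(f"pics/{n}3.png",cv2.resize(c[:,:,::-1],None,fx=3.5,fy=3.5,interpolation=2))
    print(n,[np.round(proj(f,B(x,0,z)),1) for x,z in((-71,80),(-43.5,80),(-90,151))])
E
```

```text
t: 4.95
eef_pos: [0.47, 0.0214, 0.1403]
ee_rot: [3.141, -0.002, -2.483]
force: [0.4, 0.3, -0.9]
width: 0.0239
4.95 [ 0.465  0.1   -0.546 -0.    -0.927 -1.378] [ 0.4  0.3 -0.9] 0.023918277496594073 [0.4699769  0.02144444 0.14025369] [ 3.14113568e+00 -1.66702150e-03 -2.48349628e+00]
(array([-0.02 ,  0.005,  0.211]), array([ 0.   , -0.002, -0.002]))
scene [array([304.2, 224.1]), array([308. , 232.5]), array([303.2, 198.4])]
top [array([247.5, 213.4]), array([241.9, 206.3]), array([249.9, 214.6])]
```

View pics/scene3.png

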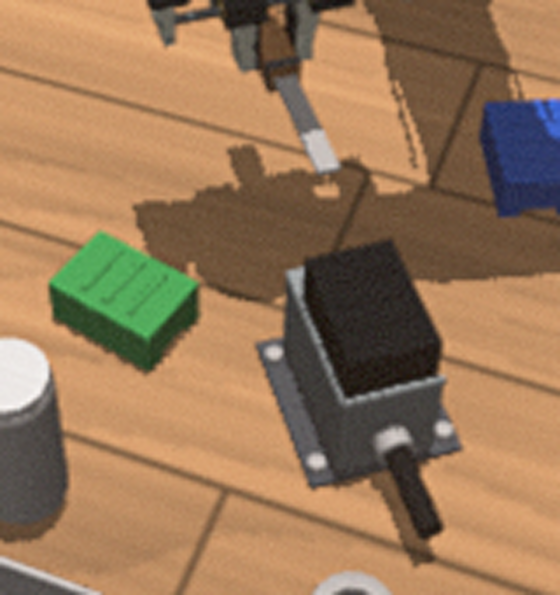

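View pics/top3.png

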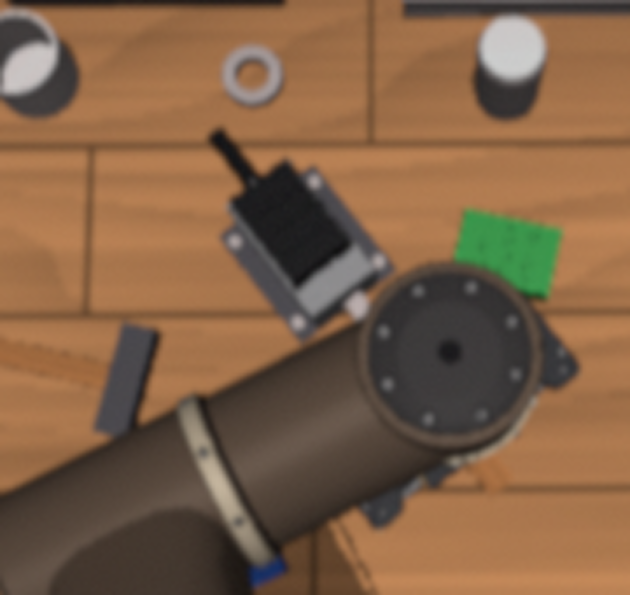

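```bash
python3 -m inch '1 -0.02 0.005 0.15 0 0 0; 1 -0.02 0.005 0.213 0 -0.002 -0.002; 1 -0.02 0.005 0.213 0 -0.002 -0.002; 1 -0.02 0.005 0.213 0 -0.002 -0.002; 1 -0.07 0.005 0.213 0 -0.002 -0.002; 1 -0.07 0.005 0.213 0 -0.002 -0.002;1 -0.07 0.005 0.213 0 -0.002 -0.002'; python3 - <<'E'
from h import *
from station import arm
s=arm.get_state();print(s["t"],s["q"].round(3),s["force"].round(1),s["width"],s["eef_pos"],s["ee_rot"])
print(plan(B(-160,0,76),[np.pi,0,D(37.8-180)],s))
for n in ("scene","top"):
    f=arm.grab_frame(n);np.savez(f"/tmp/{n}4.npz",**f)
    c=f["img"][190:270,260:360] if n=="scene" else f["img"][160:250,200:300]
    cv2.imwrite(f"pics/{n}4.png",cv2.resize(c[:,:,::-1],None,fx=6,fy=6,interpolation=2))
    print(n,[np.round(proj(f,B(x,0,z)),1) for x,z in((-71,80),(-70,84))])
E
```

```text
t: 5.75
eef_pos: [0.4872, 0.0372, 0.0782]
ee_rot: [-3.141, 0.004, -2.479]
force: [-0.5, 0.1, -1.4]
width: 0.0234
5.75 [ 0.479  0.207 -0.589 -0.    -0.771 -1.388] [-0.5  0.1 -1.4] 0.023412937895744307 [0.48721435 0.03723387 0.07815115] [-3.14112488  0.00398848 -2.47939497]
(array([-0.109, -0.002,  0.008]), array([-0.   ,  0.004,  0.002]))
scene [array([304.2, 224.1]), array([304.5, 223.3])]
top [array([247.5, 213.4]), array([247.2, 212.9])]
```

View pics/scene4.png

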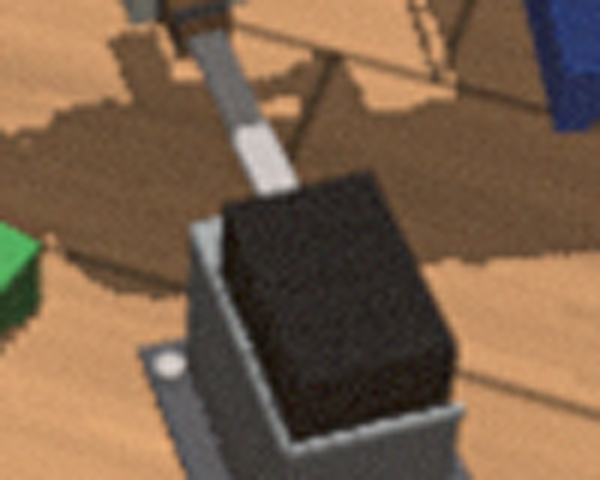

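View pics/top4.png

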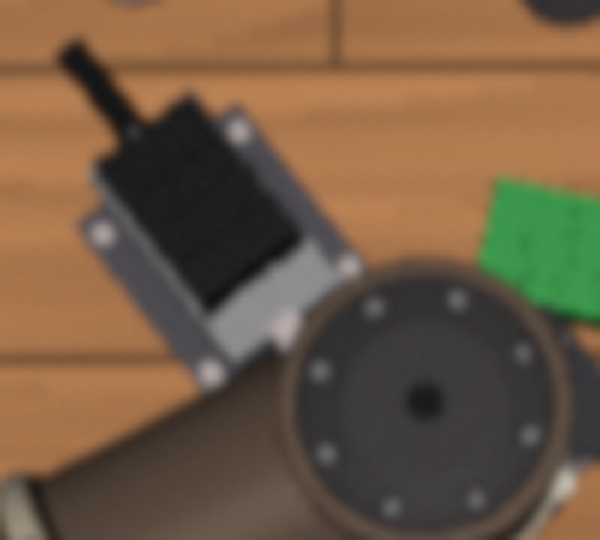

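```bash
python3 -m inch '1 -0.01 -0.002 0.008 0 0.004 0.002; 1 -0.03 -0.002 0.008 0 0.004 0.002; 1 -0.05 -0.002 0.008 0 0.004 0.002;1 -0.07 -0.002 0.008 0 0.004 0.002;1 -0.07 -0.002 0.008 0 0.004 0.002'; python3 -m inch '1 -0.02 0 0 0 0 0; 1 -0.039 0 0 0 0 0; 1 -0.039 0 0 0 0 0'; python3 - <<'E'
from h import *
from station import arm
s=arm.get_state();print(s["t"],s["q"].round(3),s["force"].round(1),s["width"],s["eef_pos"],s["ee_rot"])
print(plan(B(-160,0,76),[np.pi,0,D(37.8-180)],s))
for n in ("scene","top"):
    f=arm.grab_frame(n);np.savez(f"/tmp/{n}5.npz",**f)
    c=f["img"][190:270,260:360] if n=="scene" else f["img"][160:250,200:300]
    cv2.imwrite(f"pics/{n}5.png",cv2.resize(c[:,:,::-1],None,fx=6,fy=6,interpolation=2))
E
```

```text
t: 6.35
eef_pos: [0.504, 0.0498, 0.0748]
ee_rot: [-3.141, -0.002, -2.481]
force: [-0.1, -0.1, -0.8]
width: 0.0238
t: 6.65
eef_pos: [0.5132, 0.0569, 0.0748]
ee_rot: [-3.141, -0.002, -2.481]
force: [-1.0, 0.2, -1.8]
width: 0.0231
6.65 [ 4.910e-01  2.560e-01 -5.300e-01  1.000e-03 -7.860e-01 -1.402e+00] [-1.   0.2 -1.8] 0.02313893285401862 [0.51315822 0.05685519 0.07482131] [-3.14134590e+00 -1.61344042e-03 -2.48125185e+00]
(array([-0.   , -0.   , -0.004]), array([-0.   , -0.002,  0.001]))
```

View pics/scene5.png

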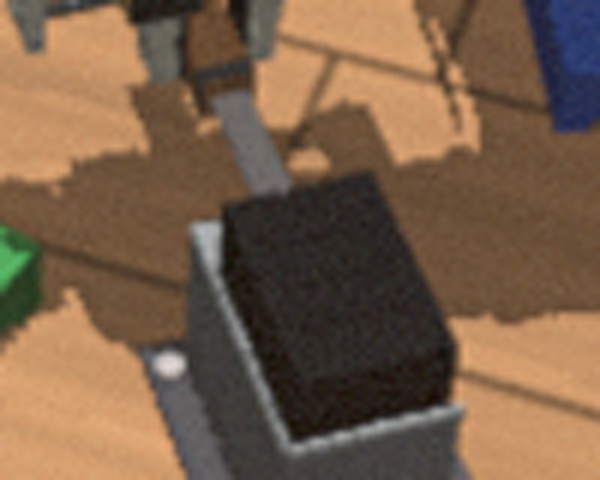

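View pics/top5.png

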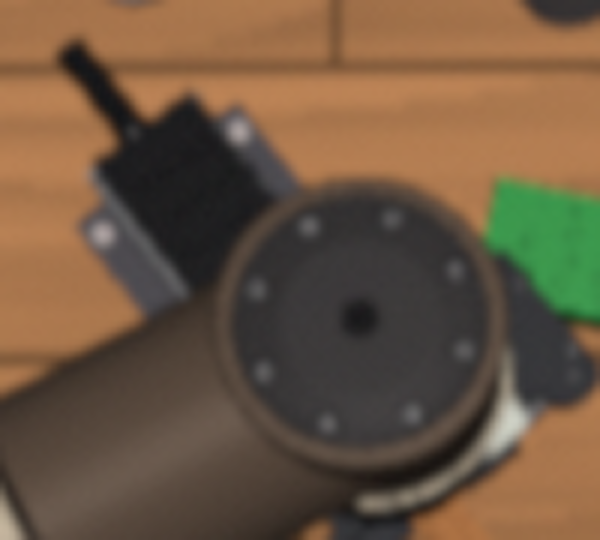

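```bash
python3 - <<'E'
from h import *
from station import arm
s=arm.get_state();R0=Ro.from_euler('xyz',s["ee_rot"]);E=B(-71,0,80.5)
ax=B(0,1000,0)-B(0,0,0);print(ax)
for th in(5,10,15,20,25,28):
    r=Ro.from_rotvec(-ax*D(th));print(th,plan(E+r.apply(s["eef_pos"]-E),r*R0,s),(E+r.apply(s["eef_pos"]-E)).round(3))
E
```

```text
[-0.61290705  0.79015501  0.        ]
5 (array([-0.003, -0.   ,  0.026]), array([ 0.   , -0.083, -0.   ])) [0.513 0.057 0.067]
10 (array([-0.008, -0.   ,  0.052]), array([ 0.   , -0.167, -0.   ])) [0.514 0.058 0.059]
15 (array([-0.015, -0.   ,  0.077]), array([ 0.  , -0.25, -0.  ])) [0.516 0.059 0.052]
20 (array([-0.025, -0.   ,  0.101]), array([ 0.   , -0.333, -0.   ])) [0.518 0.061 0.044]
25 (array([-0.037, -0.   ,  0.125]), array([ 0.   , -0.417, -0.   ])) [0.521 0.063 0.037]
28 (array([-0.045, -0.   ,  0.139]), array([ 0.   , -0.467, -0.   ])) [0.523 0.065 0.033]
```

```bash
python3 -m inch '1 -0.003 0 0.026 0 -0.083 0; 1 -0.003 0 0.026 0 -0.083 0; 1 -0.008 0 0.052 0 -0.167 0; 1 -0.008 0 0.052 0 -0.167 0; 1 -0.015 0 0.077 0 -0.25 0; 1 -0.015 0 0.077 0 -0.25 0'  60; python3 - <<'E'
from h import *
from station import arm
s=arm.get_state();print(s["t"],s["q"].round(3),s["force"].round(1),s["moment"].round(2),s["width"],s["eef_pos"],s["ee_rot"])
for n in ("scene",):
    f=arm.grab_frame(n);np.savez(f"/tmp/{n}6.npz",**f)
    c=f["img"][190:270,260:360] if n=="scene" else f["img"][160:250,200:300]
    cv2.imwrite(f"pics/{n}6.png",cv2.resize(c[:,:,::-1],None,fx=6,fy=6,interpolation=2))
E
```

```text
t: 7.35
eef_pos: [0.516, 0.059, 0.052]
ee_rot: [3.142, 0.26, -2.482]
force: [0.0, 1.9, 0.6]
width: 0.0235
7.35 [ 0.447  0.196 -0.679 -0.127 -0.444 -1.25 ] [0.  1.9 0.6] [-0.34  0.86  0.23] 0.023498877069863717 [0.51596858 0.05899602 0.05202754] [ 3.1415175   0.26009001 -2.48202325]
```

View pics/scene6.png

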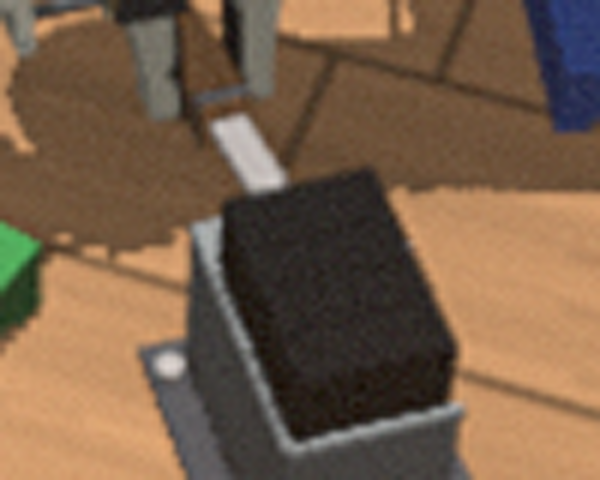

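```bash
python3 -m inch '1 -0.003 0 0.026 0 -0.083 0; 1 -0.003 0 0.026 0 -0.083 0; 1 -0.008 0 0.05 0 -0.16 0; 1 -0.008 0 0.05 0 -0.16 0; 1 -0.008 0 0.05 0 -0.16 0'  60; python3 - <<'E'
from h import *
from station import arm
s=arm.get_state();print(s["t"],s["q"].round(3),s["force"].round(1),s["moment"].round(2),s["width"],s["eef_pos"],s["ee_rot"])
for n in ("scene",):
    f=arm.grab_frame(n);np.savez(f"/tmp/{n}7.npz",**f)
    c=f["img"][190:270,260:360] if n=="scene" else f["img"][160:250,200:300]
    cv2.imwrite(f"pics/{n}7.png",cv2.resize(c[:,:,::-1],None,fx=6,fy=6,interpolation=2))
E
```

```text
t: 7.9
eef_pos: [0.5211, 0.0626, 0.0381]
ee_rot: [3.14, 0.423, -2.483]
force: [0.2, -0.1, 0.0]
width: 0.0237
7.9 [ 0.375  0.203 -0.678 -0.399 -0.304 -0.928] [ 0.2 -0.1  0. ] [-1.    1.27  0.05] 0.023651457728042963 [0.52113117 0.06262644 0.0381486 ] [ 3.14009031  0.4233762  -2.48283145]
```

View pics/scene7.png

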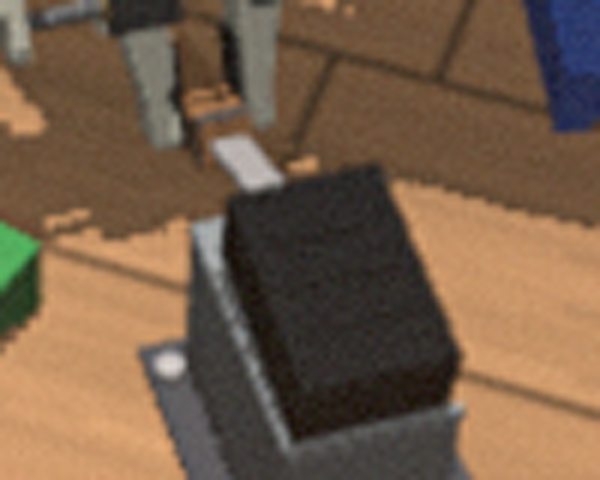

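```bash
cat >> h.py <<'E'
def hoodfit(f):
    P,ok=cloud(f);Q=P[ok];a=D(37.8);R=np.array([[np.cos(a),np.sin(a)],[-np.sin(a),np.cos(a)]])
    b=(Q[:,:2]-[.6397,.155])@R.T;m=(abs(b[:,0])<.04)&(abs(b[:,1])<.026)&(Q[:,2]>.1)&(Q[:,2]<.16)
    A=np.c_[b[m],np.ones(m.sum())];c,*_=np.linalg.lstsq(A,Q[m,2],rcond=None);return "n",m.sum(),"slopes deg",np.rad2deg(np.arctan(c[:2])).round(2),"z0",c[2].round(4),"front",(c[2]-.045*c[0]).round(4),"rear",(c[2]+.045*c[0]).round(4)
E
python3 - <<'E'
from h import *
for k in "567":print(hoodfit(dict(np.load(f"/tmp/scene{k}.npz"))))
E
```

```text
('n', np.int64(642), 'slopes deg', array([-0.26,  0.26]), 'z0', np.float64(0.1214), 'front', np.float64(0.1216), 'rear', np.float64(0.1212))
('n', np.int64(644), 'slopes deg', array([-1.26, -0.41]), 'z0', np.float64(0.1224), 'front', np.float64(0.1234), 'rear', np.float64(0.1214))
('n', np.int64(704), 'slopes deg', array([-6.69, -0.42]), 'z0', np.float64(0.1267), 'front', np.float64(0.132), 'rear', np.float64(0.1214))
```

```bash
python3 - <<'E'
from h import *
from station import arm
s=arm.get_state();R0=Ro.from_euler('xyz',s["ee_rot"]);E=B(-71,0,80.5)
ax=B(0,1000,0)-B(0,0,0)
for th in(12,24):
    r=Ro.from_rotvec(ax*D(th));print(th,plan(E+r.apply(s["eef_pos"]-E)+[0,0,.001],r*R0,s))
print(plan(B(-230,0,77),[np.pi,0,D(-142.2)],s))
E
```

```text
12 (array([-0.004,  0.   , -0.065]), array([-0. ,  0.2,  0. ]))
24 (array([-0.019,  0.   , -0.126]), array([-0. ,  0.4,  0. ]))
(array([ 0.19 ,  0.001, -0.227]), array([0.001, 0.405, 0.   ]))
```

```bash
python3 -m inch '1 -0.004 0 -0.065 0 0.2 0; 1 -0.004 0 -0.065 0 0.2 0; 1 -0.019 0 -0.126 0 0.4 0; 1 -0.019 0 -0.126 0 0.4 0; 1 -0.019 0 -0.126 0 0.4 0; 1 0.1 0 -0.18 0 0.4 0; 1 0.19 0 -0.227 0 0.405 0; 1 0.19 0 -0.227 0 0.405 0; 1 0.19 0 -0.227 0 0.405 0'; python3 - <<'E'
from h import *
from station import arm
s=arm.get_state();print(s["t"],s["q"].round(3),s["force"].round(1),s["width"],s["eef_pos"],s["ee_rot"])
print(plan(B(-235,0,160),[np.pi,0,D(-142.2)],s))
f=arm.grab_frame("scene");np.savez("/tmp/scene8.npz",**f);print(hoodfit(f))
cv2.imwrite(f"pics/scene8.png",cv2.resize(f["img"][150:290,220:380,::-1],None,fx=4,fy=4,interpolation=2))
E
```

```text
t: 8.85
eef_pos: [0.4574, 0.0131, 0.0767]
ee_rot: [-3.14, 0.003, -2.482]
force: [0.5, 0.8, -1.4]
width: 0.0239
8.85 [ 4.620e-01  1.610e-01 -6.560e-01  1.000e-03 -7.500e-01 -1.375e+00] [ 0.5  0.8 -1.4] 0.02388620416745427 [0.4573798  0.01309945 0.076692  ] [-3.13990983  0.00335709 -2.48239434]
(array([ 0.012,  0.001, -0.278]), array([-0.002,  0.003, -0.001]))
('n', np.int64(696), 'slopes deg', array([-6.74, -0.15]), 'z0', np.float64(0.1267), 'front', np.float64(0.132), 'rear', np.float64(0.1214))
```

View pics/scene8.png

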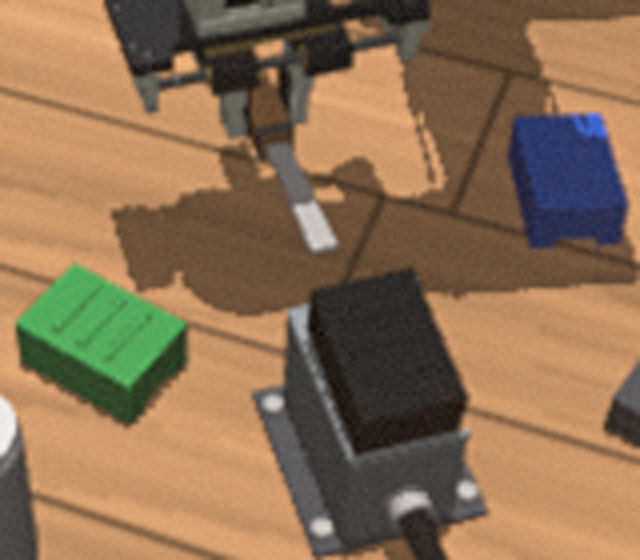

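```bash
python3 -m inch '1 0.01 0 -0.15 0 0 0; 1 0.012 0 -0.278 0 0 0; 1 0.012 0 -0.278 0 0 0'; python3 -c "
from h import *
from station import arm
s=arm.get_state();print(plan([.467,-.277,.06],[np.pi,0,D(176.3)],s))"
```

```text
t: 9.2
eef_pos: [0.4583, 0.0124, 0.1648]
ee_rot: [-3.137, 0.011, -2.481]
force: [0.3, -0.3, -1.4]
width: 0.0234
(array([ 0.573, -0.778,  0.346]), array([-0.   ,  0.012,  0.693]))
```

```bash
python3 -m inch '1 0.573 -0.778 0 0 0.012 0.693; 1 0.573 -0.778 0 0 0.012 0.693; 1 0.573 -0.778 0 0 0.012 0.693; 1 0.573 -0.778 0 0 0.012 0.693; 1 0.573 -0.778 0 0 0.012 0.693; 1 0.573 -0.778 0.1 0 0.012 0.693; 1 0.573 -0.778 0.346 0 0.012 0.693; 1 0.573 -0.778 0.346 0 0.012 0.693; 1 0.573 -0.778 0.346 0 0.012 0.693; 1 0.573 -0.778 0.346 0 0.012 0.693; 1 0.573 -0.778 0.346 0 0.012 0.693'; python3 - <<'E'
from h import *
from station import arm
s=arm.get_state();print(plan([.467,-.277,.0035],[np.pi,0,D(176.3)],s))
f=arm.grab_frame("scene")
cv2.imwrite(f"pics/scene9.png",cv2.resize(f["img"][110:230,100:240,::-1],None,fx=5,fy=5,interpolation=2))
E
```

```text
t: 10.3
eef_pos: [0.4636, -0.2783, 0.0568]
ee_rot: [-3.138, -0.007, 3.077]
force: [-0.2, -0.2, -0.9]
width: 0.0238
(array([-0.012,  0.006,  0.178]), array([-0.003, -0.006, -0.   ]))
```

View pics/scene9.png

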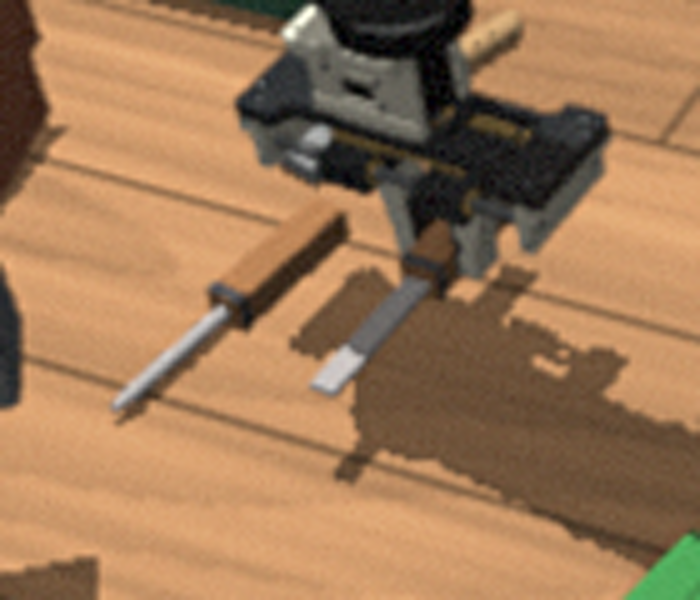

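```bash
python3 -m inch '1 -0.012 0.006 0.08 -0.003 -0.006 0; 1 -0.012 0.006 0.15 -0.003 -0.006 0; 1 -0.012 0.006 0.176 -0.003 -0.006 0; 1 -0.012 0.006 0.176 -0.003 -0.006 0; 1 -0.012 0.006 0.176 -0.003 -0.006 0; 0 -0.012 0.006 0.176 -0.003 -0.006 0; 0 -0.012 0.006 0.176 -0.003 -0.006 0; 0 -0.012 0.006 0.176 -0.003 -0.006 0; 0 -0.012 0.006 0.176 -0.003 -0.006 0;0 -0.012 0.006 0.176 -0.003 -0.006 0;0 -0.012 0.006 0.176 -0.003 -0.006 0' 20; python3 -c "
from h import *
from station import arm
s=arm.get_state();print(s['force'],s['width'],s['eef_pos'])"
```

```text
t: 11.45
eef_pos: [0.4652, -0.2768, 0.0024]
ee_rot: [3.141, -0.003, 3.076]
force: [1.1, -0.4, 0.1]
width: 0.0661
[ 1.10376457 -0.3548456   0.05274038] 0.0660731475697283 [ 0.46520431 -0.27675047  0.00238694]
```

Now up and over to the hood (z ≥ 0.2).

```bash
python3 -m inch '0 0 0 -0.15 0 0 0; 0 0 0 -0.3 0 0 0; 0 0 0 -0.5 0 0 0; 0 0 0 -0.67 0 0 0; 0 0 0 -0.67 0 0 0; 0 0 0 -0.67 0 0 0' 20; python3 - <<'E'
from h import *
from station import arm
s=arm.get_state();print(plan(B(-3,0,205),[np.pi,0,D(-142.2)],s), plan(B(-3,0,205),[np.pi,0,D(-142.2)],s)[0]/2)
f=arm.grab_frame("scene");np.savez("/tmp/scene10.npz",**f)
cv2.imwrite(f"pics/scene10.png",cv2.resize(f["img"][110:230,100:240,::-1],None,fx=5,fy=5,interpolation=2))
E
```

```text
t: 12.05
eef_pos: [0.467, -0.2772, 0.2061]
ee_rot: [3.142, 0.002, 3.076]
force: [-0.1, -0.1, 0.5]
width: 0.0877
(array([-0.472,  1.469,  0.005]), array([-0.001,  0.002, -0.693])) [-0.236   0.7345  0.0025]
```

View pics/scene10.png

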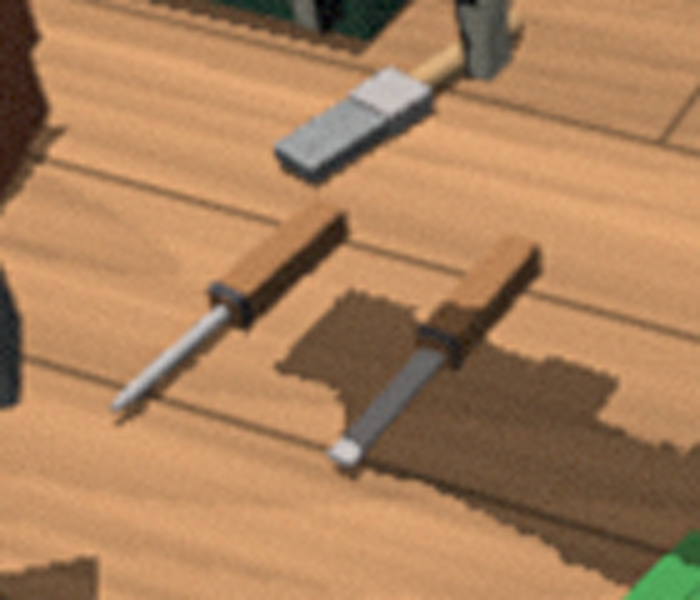

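The bar lies back on the bench, with its blade tip near crop (345,450). Next, the hood.

```bash
python3 -m inch '0 -0.3 0.95 0 0 0 -0.45; 0 -0.3 0.95 0 0 0 -0.45; 0 -0.3 0.95 0 0 0 -0.45; 0 -0.3 0.95 0 0 0 -0.45; 0 -0.3 0.95 0 0 0 -0.45; 0 -0.3 0.95 0 0 0 -0.45; 0 -0.3 0.95 0 0 0 -0.45'; python3 -c "
from h import *
from station import arm
s=arm.get_state();print(plan(B(-3,0,180),[np.pi,0,D(-142.2)],s))"
```

```text
t: 12.8
eef_pos: [0.5752, 0.006, 0.2007]
ee_rot: [3.139, -0.005, -2.732]
force: [-0.3, -0.5, -0.8]
width: 0.0876
(array([-0.386,  0.367,  0.068]), array([ 0.003, -0.005, -0.239]))
```

```bash
python3 -m inch '0 -0.386 0.367 0.068 0.003 -0.005 -0.239; 0 -0.386 0.367 0.068 0.003 -0.005 -0.239; 0 -0.386 0.367 0.068 0.003 -0.005 -0.239; 0 -0.386 0.367 0.068 0.003 -0.005 -0.239; 0 -0.386 0.367 0.068 0.003 -0.005 -0.239; 0 -0.386 0.367 0.068 0.003 -0.005 -0.239'; python3 - <<'E'
from h import *
from station import arm
s=arm.get_state();print(s["q"].round(3),plan(B(-3,0,94),[np.pi,0,D(-142.2)],s))
for n in ("scene","top"):
    f=arm.grab_frame(n)
    c=f["img"][150:290,240:380] if n=="scene" else f["img"][140:260,180:300]
    cv2.imwrite(f"pics/{n}11.png",cv2.resize(c[:,:,::-1],None,fx=4,fy=4,interpolation=2))
E
```

```text
t: 13.4
eef_pos: [0.6363, 0.1477, 0.1812]
ee_rot: [-3.141, 0.0, -2.486]
force: [-0.3, -0.8, 0.1]
width: 0.0878
[ 5.270e-01  3.530e-01 -1.030e-01  1.000e-03 -1.114e+00 -1.442e+00] (array([-0.014,  0.012,  0.291]), array([-0.001,  0.   , -0.004]))
```

View pics/scene11.png

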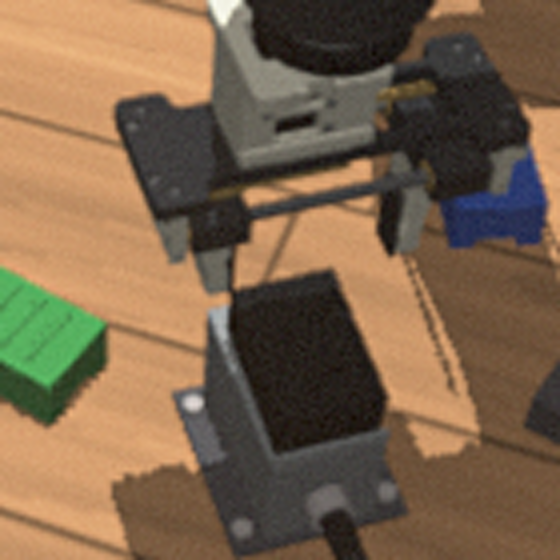

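```bash
python3 -m inch '0 -0.014 0.012 0.05 0 -0.112 -0.004; 0 -0.014 0.012 0.12 0 -0.112 -0.004; 0 -0.014 0.012 0.2 0 -0.112 -0.004; 0 -0.014 0.012 0.25 0 -0.112 -0.004; 0 -0.014 0.012 0.285 0 -0.112 -0.004; 0 -0.014 0.012 0.285 0 -0.112 -0.004; 1 -0.014 0.012 0.285 0 -0.112 -0.004; 1 -0.014 0.012 0.285 0 -0.112 -0.004; 1 -0.014 0.012 0.285 0 -0.112 -0.004; 1 -0.014 0.012 0.285 0 -0.112 -0.004; 1 -0.014 0.012 0.285 0 -0.112 -0.004; 1 -0.014 0.012 0.285 0 -0.112 -0.004' 15; python3 - <<'E'
from h import *
from station import arm
s=arm.get_state();print(s["force"],s["width"],s["eef_pos"],s["ee_rot"])
f=arm.grab_frame("scene");cv2.imwrite(f"pics/scene12.png",cv2.resize(f["img"][150:290,240:380,::-1],None,fx=4,fy=4,interpolation=2))
E
```

```text
t: 14.7
eef_pos: [0.6392, 0.1539, 0.0982]
ee_rot: [-3.139, 0.122, -2.481]
force: [1.4, -1.9, 4.4]
width: 0.0617
[ 1.44758216 -1.89574744  4.44948994] 0.06171447080076782 [0.63921929 0.15391956 0.09822818] [-3.13937976  0.12169819 -2.48104691]
```

View pics/scene12.png

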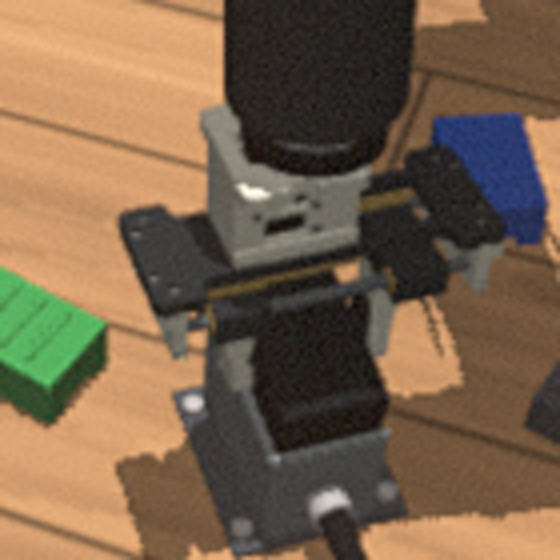

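```bash
python3 - <<'E'
from h import *
from station import arm
s=arm.get_state();R=Ro.from_euler('xyz',s["ee_rot"])
print(plan(s["eef_pos"]+[0,0,.03],R,s),plan(s["eef_pos"]+[0,0,.11],R,s))
E
```

```text
(array([-0.012, -0.   , -0.099]), array([0., 0., 0.])) (array([-0.045, -0.001, -0.364]), array([0., 0., 0.]))
```

```bash
python3 -m inch '1 -0.004 0 -0.033 0 0 0; 1 -0.008 0 -0.066 0 0 0;1 -0.012 0 -0.099 0 0 0; 1 -0.025 0 -0.2 0 0 0; 1 -0.045 -0.001 -0.364 0 0 0; 1 -0.045 -0.001 -0.364 0 0 0; 1 -0.045 -0.001 -0.364 0 0 0;1 -0.045 -0.001 -0.364 0 0 0' 20; python3 - <<'E'
from h import *
from station import arm
s=arm.get_state();print(s["force"],s["width"],s["eef_pos"],s["ee_rot"])
f=arm.grab_frame("scene");cv2.imwrite(f"pics/scene13.png",cv2.resize(f["img"][130:290,230:390,::-1],None,fx=3.7,fy=3.7,interpolation=2))
for p in([.48,-.09,.2],[.48,-.11,.06]):print(plan(p,[np.pi,0,D(-160)],s))
E
```

```text
t: 15.55
eef_pos: [0.6379, 0.1538, 0.2066]
ee_rot: [-3.141, 0.119, -2.482]
force: [-0.6, 0.4, -2.7]
width: 0.0623
[-0.64311591  0.44509125 -2.6967155 ] 0.062258435653278675 [0.6379489  0.15382709 0.20664277] [-3.14103416  0.11909288 -2.48171299]
(array([ 0.91 , -0.319, -0.086]), array([0.017, 0.113, 0.296]))
(array([ 1.006, -0.372,  0.372]), array([0.017, 0.113, 0.296]))
```

View pics/scene13.png

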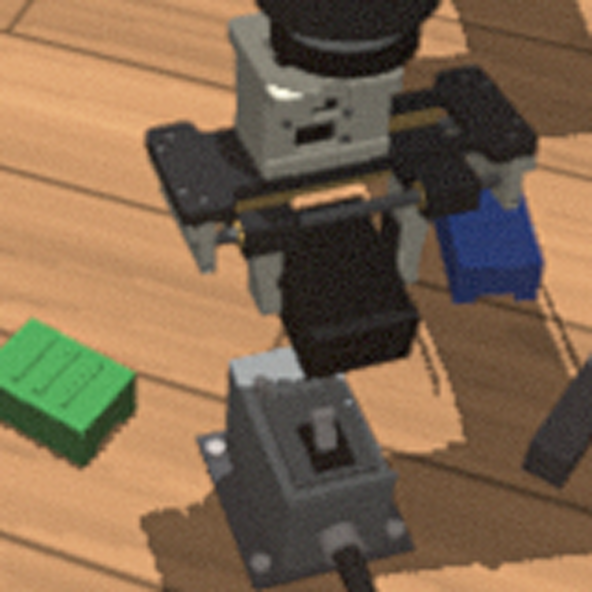

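```bash
python3 -m inch '1 0.91 -0.35 -0.086 0.017 0.113 0.296; 1 0.91 -0.35 -0.086 0.017 0.113 0.296; 1 0.91 -0.35 -0.086 0.017 0.113 0.296; 1 0.91 -0.35 -0.086 0.017 0.113 0.296; 1 0.91 -0.35 -0.086 0.017 0.113 0.296; 1 0.91 -0.35 -0.086 0.017 0.113 0.296; 1 0.91 -0.35 -0.086 0.017 0.113 0.296; 1 0.91 -0.35 -0.086 0.017 0.113 0.296; 1 0.91 -0.35 -0.086 0.017 0.113 0.296'; python3 - <<'E'
from h import *
from station import arm
s=arm.get_state();print(s["force"],s["width"],s["eef_pos"],s["ee_rot"])
f=arm.grab_frame("scene");np.savez("/tmp/scene14.npz",**f);cv2.imwrite(f"pics/scene14.png",f["img"][:,:,::-1])
for p in([.48,-.105,.06],[.48,-.105,.02]):print(plan(p,[np.pi,0,D(-160)],s))
E
```

```text
t: 16.5
eef_pos: [0.4869, -0.0967, 0.2]
ee_rot: [-3.141, 0.001, -2.792]
force: [0.4, 0.5, -2.4]
width: 0.0617
[ 0.42281844  0.45406915 -2.44392828] 0.06170870003847453 [ 0.48693394 -0.09674441  0.19995377] [-3.14142562e+00  7.55214660e-04 -2.79181467e+00]
(array([ 0.031, -0.018,  0.466]), array([-0.   ,  0.001,  0.001]))
(array([ 0.032, -0.018,  0.6  ]), array([-0.   ,  0.001,  0.001]))
```

View pics/scene14.png

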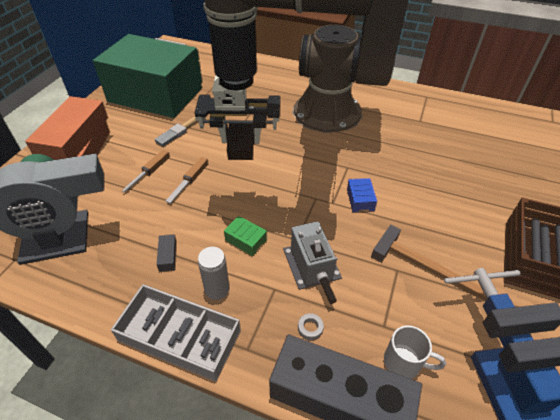

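```bash
python3 -m inch '1 0.03 -0.018 0.15 0 0 0; 1 0.03 -0.018 0.3 0 0 0; 1 0.03 -0.018 0.45 0 0 0; 1 0.03 -0.018 0.56 0 0 0; 1 0.03 -0.018 0.59 0 0 0; 1 0.03 -0.018 0.61 0 0 0; 1 0.03 -0.018 0.618 0 0 0; 1 0.03 -0.018 0.618 0 0 0;1 0.03 -0.018 0.618 0 0 0'; python3 - <<'E'
from h import *
from station import arm
s=arm.get_state();print(s["force"],s["width"],s["eef_pos"],s["ee_rot"])
f=arm.grab_frame("scene");cv2.imwrite(f"pics/scene15.png",cv2.resize(f["img"][80:240,170:310,::-1],None,fx=3.7,fy=3.7,interpolation=2))
E
```

```text
t: 17.45
eef_pos: [0.4817, -0.1046, 0.0159]
ee_rot: [-3.141, 0.003, -2.791]
force: [-0.0, 0.3, -2.2]
width: 0.0621
[-0.02041742  0.33829199 -2.15853917] 0.06212631613366355 [ 0.48171682 -0.10457979  0.0158502 ] [-3.14078082e+00  3.06876249e-03 -2.79081218e+00]
```

View pics/scene15.png

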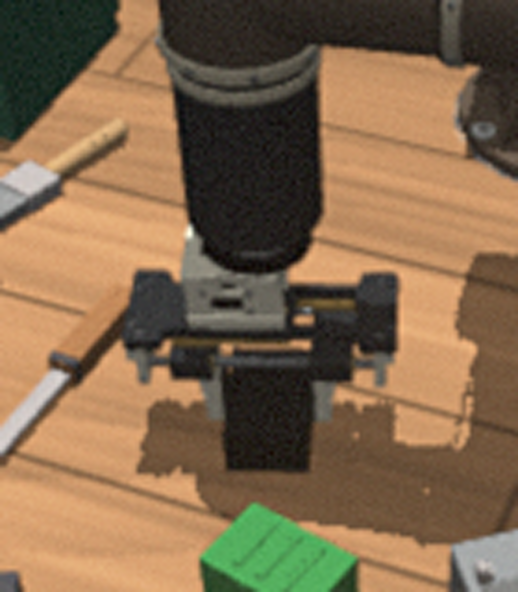

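Not yet touching; lower a few mm more, then release and rise.

```bash
python3 -m inch '1 0 0 0.005 0 0 0; 1 0 0 0.009 0 0 0; 1 0 0 0.009 0 0 0; 1 0 0 0.009 0 0 0'; python3 -m inch '0 0 0 0 0 0 0; 0 0 0 0 0 0 0; 0 0 0 0 0 0 0; 0 0 0 0 0 0 0; 0 0 0 0 0 0 0; 0 0 0 0 0 0 0; 0 0 0 -0.15 0 0 0; 0 0 0 -0.3 0 0 0; 0 0 0 -0.45 0 0 0; 0 0 0 -0.62 0 0 0; 0 0 0 -0.62 0 0 0'; python3 - <<'E'
from h import *
from station import arm
s=arm.get_state();print(plan(B(-17,0,180),[np.pi,0,D(-142.2)],s))
f=arm.grab_frame("scene");cv2.imwrite(f"pics/scene16.png",cv2.resize(f["img"][80:300,150:350,::-1],None,fx=2.7,fy=2.7,interpolation=2));np.savez("/tmp/scene16.npz",**f)
f=arm.grab_frame("top");np.savez("/tmp/top16.npz",**f)
E
```

```text
t: 17.9
eef_pos: [0.4804, -0.1051, 0.0127]
ee_rot: [-3.141, 0.002, -2.792]
force: [-3.0, 0.5, 5.4]
width: 0.0619
t: 19.0
eef_pos: [0.4838, -0.1053, 0.2054]
ee_rot: [-3.137, 0.012, -2.791]
force: [0.0, 0.7, -0.2]
width: 0.0875
(array([-0.731,  0.619,  0.091]), array([-0.006,  0.011, -0.295]))
```

View pics/scene16.png

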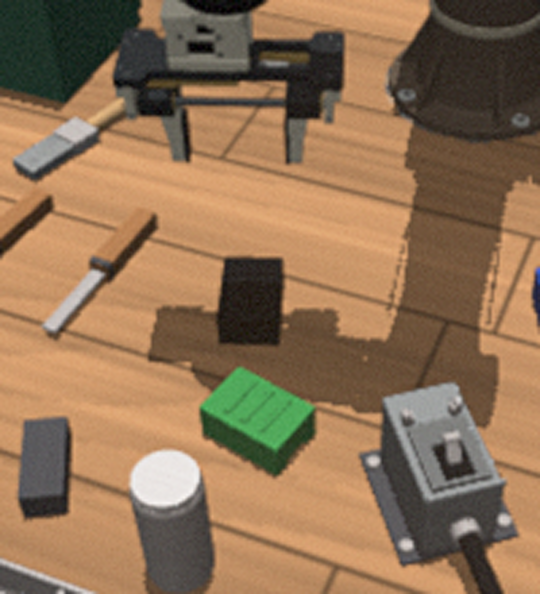

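Hood sits flat on the bench at crop (250,300); toggle exposed at (453,450), leaning to the sill.

```bash
python3 -m inch '1 -0.731 0.619 0.05 -0.006 0.011 -0.295; 1 -0.731 0.619 0.05 -0.006 0.011 -0.295; 1 -0.731 0.619 0.05 -0.006 0.011 -0.295; 1 -0.731 0.619 0.05 -0.006 0.011 -0.295; 1 -0.731 0.619 0.05 -0.006 0.011 -0.295; 1 -0.731 0.619 0.05 -0.006 0.011 -0.295; 1 -0.731 0.619 0.05 -0.006 0.011 -0.295; 1 -0.731 0.619 0.05 -0.006 0.011 -0.295; 1 -0.731 0.619 0.05 -0.006 0.011 -0.295;1 -0.731 0.619 0.05 -0.006 0.011 -0.295' 10; python3 - <<'E'
from h import *
from station import arm
s=arm.get_state();print(s["eef_pos"],s["width"],plan(B(-20,0,120),[np.pi,0,D(-142.2)],s))
E
```

```text
t: 20.1
eef_pos: [0.622, 0.1434, 0.1833]
ee_rot: [3.134, -0.01, -2.484]
force: [-0.6, 0.3, -0.0]
width: 0.0128
[0.62198459 0.14336194 0.1833401 ] 0.012793096950160811 (array([-0.006, -0.007,  0.211]), array([ 0.007, -0.009, -0.002]))
```

```bash
python3 -m inch '1 0.005 -0.007 0.1 0.007 -0.009 -0.002; 1 0.005 -0.007 0.2 0.007 -0.009 -0.002; 1 0.005 -0.007 0.2 0.007 -0.009 -0.002;1 0.005 -0.007 0.2 0.007 -0.009 -0.002'; python3 - <<'E'
from h import *
from station import arm
s=arm.get_state();print(s["eef_pos"],s["width"],plan(B(-20,0,99),[np.pi,0,D(-142.2)],s))
f=arm.grab_frame("scene");np.savez("/tmp/scene17.npz",**f);cv2.imwrite(f"pics/scene17.png",cv2.resize(f["img"][190:290,260:360,::-1],None,fx=6,fy=6,interpolation=2))
E
```

```text
t: 20.5
eef_pos: [0.622, 0.1411, 0.1243]
ee_rot: [-3.141, -0.0, -2.481]
force: [0.7, -0.1, 0.5]
width: 0.0003
[0.62202411 0.14106036 0.12430478] 0.0003007681679633425 (array([-0.008,  0.001,  0.084]), array([-0.001, -0.   ,  0.   ]))
```

View pics/scene17.png

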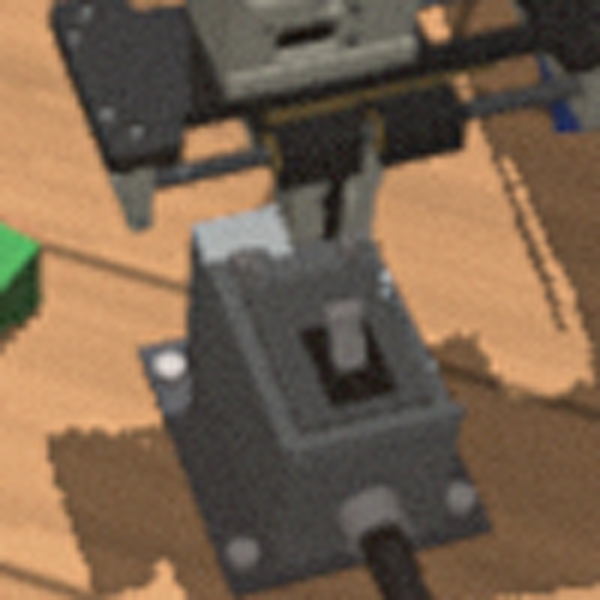

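```bash
python3 -m inch '1 0 0.001 0.04 0 0 0; 1 0 0.001 0.084 0 0 0; 1 0 0.001 0.084 0 0 0; 1 -0.03 0.001 0.084 0 0 0; 1 -0.06 0.001 0.084 0 0 0; 1 -0.085 0.001 0.084 0 0 0; 1 -0.11 0.001 0.084 0 0 0; 1 -0.135 0.001 0.084 0 0 0;1 -0.135 0.001 0.084 0 0 0'; python3 - <<'E'
from h import *
from station import arm
s=arm.get_state();print(s["eef_pos"],s["force"],plan(B(0,0,99),[np.pi,0,D(-142.2)],s)[0]*300)
f=arm.grab_frame("scene");cv2.imwrite(f"pics/scene18.png",cv2.resize(f["img"][190:290,260:360,::-1],None,fx=6,fy=6,interpolation=2))
E
```

```text
t: 21.45
eef_pos: [0.6514, 0.1647, 0.0986]
ee_rot: [3.142, -0.008, -2.481]
force: [-13.0, -8.4, 13.8]
width: 0.0006
[0.65139874 0.16473898 0.09858421] [-13.02567887  -8.42820022  13.78572816] [15.3 -0.6 -0.3]
```

View pics/scene18.png

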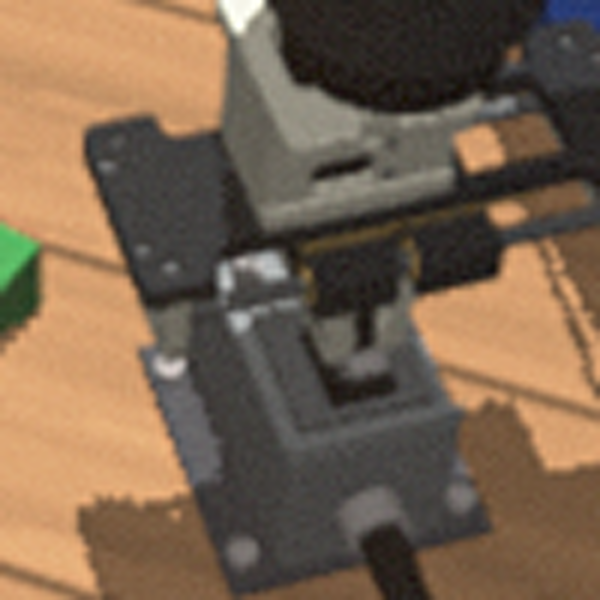

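```bash
python3 -m inch '1 0.05 0 0 0 0 0; 1 0.1 0 0 0 0 0; 1 0.1 0 -0.1 0 0 0; 1 0.1 0 -0.25 0 0 0; 1 0.2 0 -0.4 0 0 0; 1 0.6 0 -0.4 0 0 0; 1 0.6 0 -0.4 0 0 0; 1 0.6 0 -0.4 0 0 0; 1 0.6 0 -0.4 0 0 0'; python3 - <<'E'
from h import *
from station import arm
s=arm.get_state();print(s["eef_pos"],s["force"])
for n in("scene","top"):
    f=arm.grab_frame(n);np.savez(f"/tmp/{n}19.npz",**f);cv2.imwrite(f"pics/{n}19.png",f["img"][:,:,::-1])
    print(n,[np.round(proj(f,B(20+27*np.sin(a),0,86+27*np.cos(a))),1) for a in(-.6,0,.6)])
    if n=="scene":cv2.imwrite(f"pics/z19.png",cv2.resize(f["img"][190:290,260:360,::-1],None,fx=6,fy=6,interpolation=2))
E
```

```text
t: 22.4
eef_pos: [0.5105, 0.0555, 0.2198]
ee_rot: [-3.141, 0.003, -2.482]
force: [1.4, 1.0, 1.7]
width: 0.0005
[0.51053457 0.05552364 0.2197588 ] [1.44136178 1.01616891 1.67713726]
scene [array([315.9, 240.4]), array([318.4, 244.3]), array([320.6, 250.8])]
top [array([231.2, 192. ]), array([227.9, 187.7]), array([225. , 184.1])]
```

View pics/z19.png

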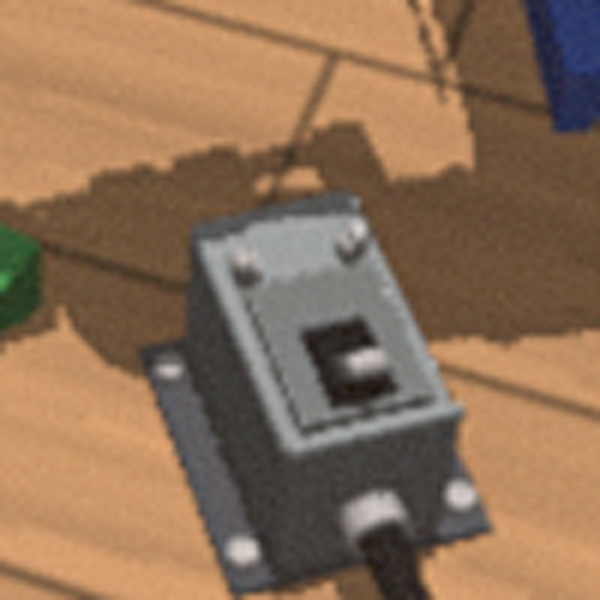

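View pics/scene19.png

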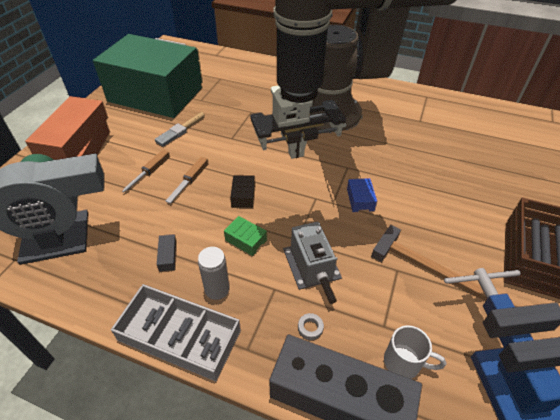

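View pics/top19.png

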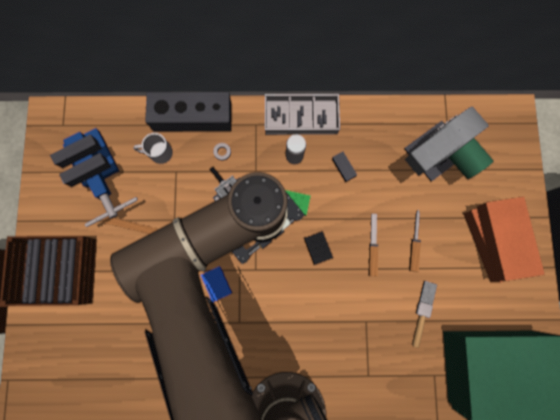

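The lever tip in the scene view is at about (321,250). I predicted (320.6,250.8) for +0.6, so it is at the far stop. The hood at (242,190) and the bar at (187,180) lie on the bench. The drift, hammer, tin and block are at their starting pixels.

```bash
python3 -c "
from station import arm
print(arm.job_done())"
```

```text
the job is handed in; nothing more can be done
None
```

I pried the hood off with the flat pry bar, set both down on the bench, and pushed the reset lever over to its far stop. I handed the job in at about 22.5 s of the 64 s allowed; no verdict is reported.

- **Prying:** I tipped the bar about 25° over the sill with its blade in the hood's notch. The depth fit then showed the hood's front up 10.4 mm, and it stayed up after I withdrew the bar. The gripper did not touch the hood before that.
- **Bar and hood:** I put the bar back where it had been lying. The hood sits open side down at about (0.48, -0.105) m, well clear of the box.
- **Reset lever:** after I backed away, the lever tip appeared within a pixel of where it should be at +0.6 rad.
- **Forces:** the highest I read was about 21 N on the wrist, while pushing the lever. I only read it at the end of each move, so a brief peak in between could have been missed.
- **Other things:** by eye in the last pictures, the drift, hammer, tin, steel block and the blue and green look-alikes looked where they started. I did not measure them. In the last top view the arm hid most of the green look-alike and the box, but the scene view showed both.

No check failed or disagreed.

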